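# Clear the sink ledge onto the drip pads

## Task

Tidy the ledge of the rooftop sink: put the clear jar, the terracotta dish, the yellow scraper and the scrubbing brush each on the black rubber drip pad on the plank shelf that was cut to its shape and size, centred on it, right way up as they are now, with the scraper and brush lined up with their pads (either end may come first). Set the terracotta dish down gently, as it chips, and leave the mug and the white bottle standing where they are.

Things in the scene. Friction and masses are not known exactly. Their poses are not given: they have to be found in the camera images.
- jar: Upright clear plastic jar with a white flip-top lid: body diameter 46 mm, lid 47 mm, 83 mm tall, about 0.1 kg. Stands loose on the work surface. Origin: centre of its underside; z up.
- dish: Small round open terracotta dish with nearly upright sides: outer diameter 64 mm, 30 mm tall, wall 5 mm, about 0.13 kg; it can be gripped across its outside. Loose on the work surface. Origin: centre of its underside; z up.
- scraper: Yellow hard plastic scraper lying flat: a card 96 mm (its x) by 64 mm (its y) and 4 mm thick, with an upright grip rib along the middle, 90 mm long (x), 12 mm thick (y), its top 24 mm above the underside. Pinch the rib across y. About 0.06 kg, loose on the work surface. Origin: centre of its underside; z up.
- brush: Wooden scrubbing brush lying on its pale bristles: back with rounded ends, 120 mm long (its x), 44 mm wide (its y), 20 mm thick, occupying heights 22 to 42 mm above the underside; the stiff bristle block below is slightly smaller (106 by 34 mm). Grip the back across y. About 0.12 kg, loose on the work surface. Origin: centre of the bristles' underside; z up.
- pad_jar: The jar's pad: the smaller round flat black rubber drip pad, 4 mm thick, fixed on the plank shelf (shelf top about 30 mm above the work surface); diameter 62 mm. Origin: centre of the pad's underside, so its top face is 4 mm above the origin.
- pad_dish: The dish's pad: the larger round flat black rubber drip pad, 4 mm thick, fixed on the plank shelf (shelf top about 30 mm above the work surface); diameter 84 mm. Origin: centre of the pad's underside, so its top face is 4 mm above the origin.
- pad_scraper: The scraper's pad: rectangular flat black rubber drip pad, 4 mm thick, fixed on the plank shelf (shelf top about 30 mm above the work surface); 112 mm (its x) by 80 mm (its y), square corners. Origin: centre of the pad's underside, so its top face is 4 mm above the origin.
- pad_brush: The brush's pad: long narrow flat black rubber drip pad, 4 mm thick, fixed on the plank shelf (shelf top about 30 mm above the work surface); 136 mm (its x) by 60 mm (its y), with rounded ends. Origin: centre of the pad's underside, so its top face is 4 mm above the origin.
- mug: Bystander: loose blue ceramic mug, rim diameter 72 mm, 85 mm tall, handle to its +y side reaching about 65 mm from the axis. Stands in the same row as the things to move; leave it. Origin: centre of its underside.
- bottle: Bystander: loose white plastic bottle with a blue cap, diameter 58 mm, 150 mm tall. Stands in the same row as the things to move; leave it. Origin: centre of its underside.
There are look-alikes about, which are no part of the job. Several things have the shape of the scraper; the one meant has the colours described above.

How it is judged (in metres and radians):
At the end, for the whole second after the job is handed in: The jar, dish, scraper and brush each rest, released and still, flat and upright (within 7 degrees) on their own pads, their centres within 12 mm of the pad's centre; the scraper's and the brush's length is within 11 degrees of the pad's length, either way round (horizontal distance between jar and pad_jar below 0.012 m and z of jar in the frame of pad_jar below 0.009 m and angle between each of jar, dish, scraper, brush's own z axis and vertical below 0.12 rad and linear speed of each of jar, dish, scraper, brush below 0.02 m/s and horizontal distance between dish and pad_dish below 0.012 m and z of dish in the frame of pad_dish below 0.009 m and horizontal distance between scraper and pad_scraper below 0.012 m and z of scraper in the frame of pad_scraper below 0.009 m and angle between the x axis of scraper and the x axis of pad_scraper, either way round below 0.2 rad and horizontal distance between brush and pad_brush below 0.012 m and z of brush in the frame of pad_brush below 0.009 m and angle between the x axis of brush and the x axis of pad_brush, either way round below 0.2 rad); the robot touches nothing.
It fails at once if the mug or the bottle is pushed more than 25 mm or tipped (distance of any of mug, bottle from where it was at the start of the episode above 0.025 m or angle between any of mug, bottle's own z axis and vertical above 0.35 rad).
It fails at once if the terracotta dish is let fall (falls free of the fingers at over 0.5 m/s, a drop of some 13 mm) (contact force between the fingers and dish below 0.05 N and linear speed of dish above 0.5 m/s).
It fails at once if the terracotta dish is rammed onto its pad (over 60 N) (contact force between dish and pad_dish above 60 N).
It also fails if it takes over 106 s, if anything falls off the work surface, if the arm or the gripper's body presses on something with over 40 N, if the wrist force passes 120 N, or if a joint passes its speed limit or range.

## Robot

A 6-joint arm with a two-finger parallel gripper is mounted at the origin on the work surface. World frame = base frame: x ahead of the robot, y to its left, z up, the work surface at z = 0. Lengths are in m, angles in degrees, forces in N, time in s.
With the tool pointing down it reaches from about 0.25 to 0.725 m from the base axis. Payload 9.7 kg.
Tool frame: the origin (TCP) lies midway between the tips of the shut fingers; the grasp point (between the pads) lies 19 mm behind it; z points along the fingers, y is the line along which they close (so a half turn about z gives the same grasp; the last joint's range is limited). The gripper opens to 85 mm and grips with 20 to 120 N. Pads are 22 mm wide; open, the fingers measure 114 mm over their backs; the gripper's body (76 mm by 85 mm) begins 54 mm behind the grasp point. The pads swing forward as they close: fully open they stand 13 mm farther back than shut.
Start: joints at [-67.609, 4.979, 10.078, 95.1, 0, 90], TCP at [0.21, -0.509, 0.231] pointing down, gripper open.
Joint ranges: [-179.16, 179.16], [-48.56, 103.87], [-65.8, 70.77], [-126.05, 130.52], [-82.76, 87.17], [-180, 180]. Speed limits (degrees/s): [127.2, 127.2, 147.25, 180, 180, 180].

## Interface

Orientations are given as [roll, pitch, yaw] about the fixed x, y, z axes, in that order (R = Rz(yaw) Ry(pitch) Rx(roll)).
In Python, from workcell import * gives the robot as it stands.
- The arm moves only by the tool servo_tool, never from a script. Its argument "moves" is a list of rows, each a list of 4 numbers: the shift along the world's x, y, z in cm, then the turn about the world's z in rad. A call has 1 to 20 rows; each row is the pose to reach, as a shift and turn from the pose commanded when the call began; what a row does not reach only later rows make up. A row lasts 1/12 s, in which the tool goes at most 41.7 mm and 7.16 degrees, less where a joint would pass 70% of its speed; a pose out of reach is approached as far as the arm can. A call with a gripper value outside its range is refused whole. "claw" is the closure, from 0 (fully open) to 1 (shut), set as the call begins (left out, the last holds). The fingers move at their own pace and stop on an object; "force" is the grip in N (left out, the last holds). Time passes only in rows, so rows that repeat a pose let the fingers close. It gives the time, the measured TCP pose, the force, the opening and the grip force at its end, in the units of the state.
- get_obs(): the state, without advancing time (a new reading comes with each control period).
- camera(name): name is "side" or "top" or "wrist"; returns the picture (400x640x3 uint8, red, green, blue); there is no depth.
- get_calibration(name): a dict with "fx", "fy", "cx", "cy" (pixels), "rvec" (rotation vector, rad) and "tvec" (3), from world to camera coordinates, as OpenCV has them; the wrist camera has in their place "tool_from_camera" (4x4, takes a point from camera to tool coordinates, whose origin is the TCP and whose axes are the flange's). Camera axes: x right, y down, z forward; pixel columns grow to the right and rows downward; lengths in m; the calibration is good to about 2 mm. A picture is of the moment at which its call begins: read the wrist's pose just before it. get_calibration takes no time and is no camera call.
- job_done(): hands the job in; it is judged then, once.
The state is a dict: "time": time; "q": joint angles; "qd": joint speeds; "joint_efforts": joint torques, N m; "ee_pos": TCP position; "tcp_rot": TCP orientation; "wrist_force": force on the tool from outside, world axes, zero at the start; "torque": the same for the moment, N m; "opening": finger opening in m; "grasp_force": force on a finger pad.
Only numpy, scipy, OpenCV 4.12 (cv2) and the standard library are available. Lean on these libraries where they do the work, as an engineer would, in place of code of your own. Each camera call takes 0.05 s, during which the arm holds its last target. There are 200 camera calls.

## Working session

There is one attempt and no reset: what is moved stays moved. The work goes in short steps, Python scripts to look and compute and a tool call to move; the robot and the scene stay as the last step left them, time stands still between calls to the robot, and variables do not carry over. Pictures are saved under pics/ and viewed, at most 14 in all, crops included, and the job is handed in when it is done.

Besides the shell and the picture viewer there is one more tool, called after "Request:" by a JSON object that holds its "method" and its "body". servo_tool: Moves the arm, as the interface text tells. Its arguments: {"type":"object","properties":{"moves":{"type":"array","items":{"type":"array","items":{"type":"number"}}},"claw":{"type":"number"},"force":{"type":"number"}},"required":["moves"]}

```bash
mkdir -p pics; cat > h.py <<'E'
from workcell import *
import numpy as np, cv2
def cal(n):
    c=get_calibration(n); K=np.array([[c['fx'],0,c['cx']],[0,c['fy'],c['cy']],[0,0,1]]); return c,K
def ray(n,u,v):
    c,K=cal(n); R=cv2.Rodrigues(np.array(c['rvec'],float))[0]; t=np.array(c['tvec'],float).ravel()
    return -R.T@t, R.T@np.linalg.inv(K)@np.array([u,v,1.])
def at(n,u,v,z):
    o,d=ray(n,u,v); return o+d*(z-o[2])/d[2]
def tri(n1,p1,n2,p2):
    o1,d1=ray(n1,*p1);o2,d2=ray(n2,*p2)
    s=np.linalg.lstsq(np.c_[d1,-d2],o2-o1,rcond=None)[0]
    a=o1+s[0]*d1;b=o2+s[1]*d2; return (a+b)/2,np.linalg.norm(a-b)
def proj(n,P):
    c,K=cal(n); return cv2.projectPoints(np.array(P,float).reshape(-1,1,3),np.array(c['rvec'],float),np.array(c['tvec'],float),K,None)[0].reshape(-1,2)
def save(f,im): cv2.imwrite('pics/'+f,im[:,:,::-1])
E
python3 - <<'E'
from h import *
for n in('top','side'):
    im=camera(n); np.save(n+'.npy',im); save(n+'0.png',cv2.resize(im,(800,500),interpolation=cv2.INTER_CUBIC)); print(n,ray(n,320,200))
print(get_obs())
E
```

```text
top (array([0.35071288, 0.06969823, 1.0822661 ]), array([ 0.11717619, -0.01725995, -0.9929639 ]))
side (array([-0.17651933,  0.69662372,  0.82726213]), array([ 0.56185939, -0.51738173, -0.64547419]))
{'time': 0.1, 'q': array([-6.76104318e+01,  5.00849676e+00,  1.00388523e+01,  9.50984337e+01,
        1.61516974e-04,  9.00001269e+01]), 'qd': array([-0.01442151, -0.06396575,  0.27550366, -0.06344762, -0.08817943,
        0.1091049 ]), 'joint_efforts': array([-8.16924021e-04, -5.21562767e+01,  4.65651512e+01,  1.59799063e-02,
        4.72796842e-07,  5.27387755e-06]), 'ee_pos': array([ 0.20942164, -0.50835556,  0.23064743]), 'tcp_rot': array([-1.79931922e+02, -1.61366074e-04,  2.23894411e+01]), 'wrist_force': array([-0.21448652, -0.02389851, -0.06699257]), 'torque': array([-0.01263877, -0.00065229, -0.03490532]), 'grasp_force': 0.0, 'opening': 0.08544630689283766}
```

View pics/top0.png

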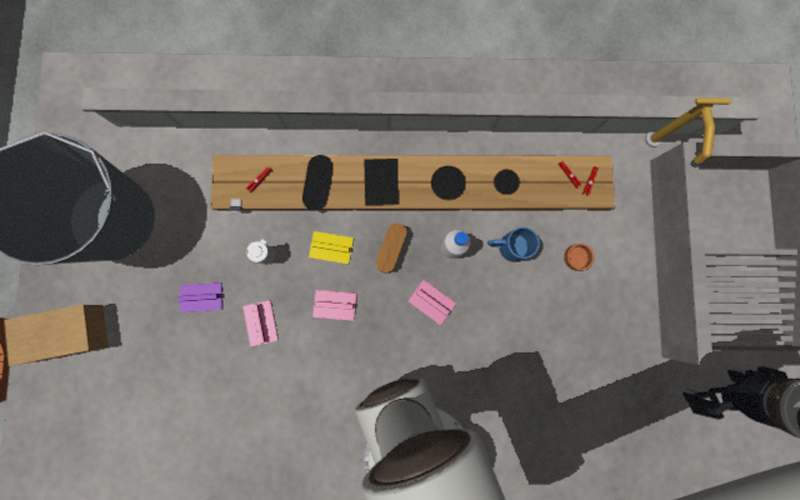

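View pics/side0.png

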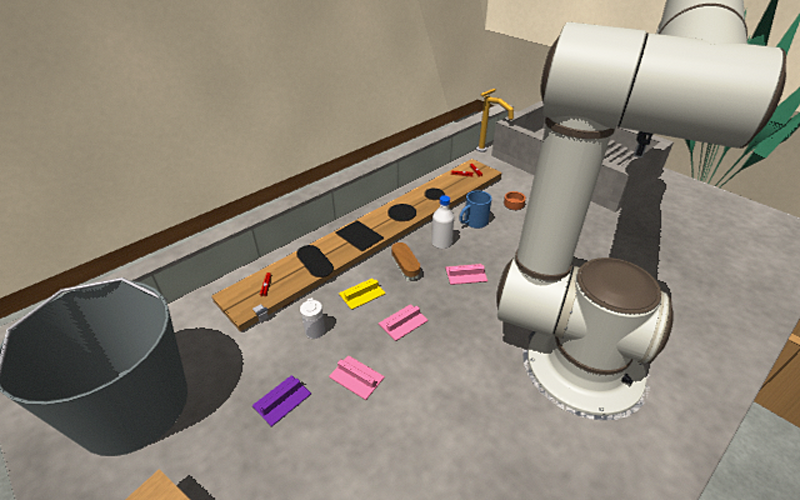

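The top view shows the row: jar (258,251), yellow scraper (331,247), brush (393,248), bottle, mug and dish (579,257). The pads on the shelf are brush (318,182), scraper (382,181), dish (448,182) and jar (507,182). Next I'll enlarge and segment.

```bash
python3 - <<'E'
from h import *
def seg(n,mask,nm,lo=60):
    k,l,st,ce=cv2.connectedComponentsWithStats(mask.astype(np.uint8))
    for i in range(1,k):
        if st[i,4]>lo:
            pts=np.argwhere(l==i)[:,::-1].astype(np.float32)
            print(n,nm,ce[i].round(1),st[i],cv2.minAreaRect(pts))
for n,(x0,y0,x1,y1,s) in dict(top=(165,115,495,225,2.4),side=(160,115,440,285,2.85)).items():
    im=np.load(n+'.npy'); h=cv2.cvtColor(im,cv2.COLOR_RGB2HSV); H,S,V=[h[:,:,i].astype(int) for i in range(3)]
    roi=np.zeros(H.shape,bool); roi[y0:y1,x0:x1]=1
    seg(n,roi&(V<45),'black'); seg(n,roi&(H>22)&(H<35)&(S>150)&(V>60),'yellow')
    seg(n,roi&(H<12)&(S>110)&(V>70),'orange')
    c=im[y0:y1,x0:x1]; save(n+'1.png',cv2.resize(c,None,fx=s,fy=s,interpolation=cv2.INTER_CUBIC))
E
```

```text
top black [253.7 145.8] [242 124  24  44 779] ((253.9199981689453, 145.94000244140625), (19.856287002563477, 43.916378021240234), 10.304845809936523)
top black [304.6 145.1] [292 127  27  37 932] ((304.5965881347656, 145.10752868652344), (35.79027557373047, 26.130233764648438), 87.87889862060547)
top black [358.3 145.7] [345 133  27  26 553] ((358.0, 145.5), (25.0, 26.0), 90.0)
top black [405. 145.] [396 136  20  19 292] ((405.0000305175781, 144.99998474121094), (18.384775161743164, 18.384777069091797), 45.0)
top yellow [264.7 197.7] [248 185  35  26 667] ((264.7162170410156, 197.70272827148438), (32.22220230102539, 20.87866973876953), 9.462322235107422)
top orange [455.7 139.3] [447 129  19  21 127] ((455.1884765625, 138.92623901367188), (24.198972702026367, 6.017733573913574), 50.19443130493164)
top orange [206. 143.] [196 133  21  21 110] ((205.95249938964844, 142.5022735595703), (5.4486494064331055, 24.888891220092773), 42.273685455322266)
top orange [472.2 144.4] [466 133  13  23 112] ((472.3792724609375, 144.0517120361328), (5.570859909057617, 23.211917877197266), 21.8014106750
[... 389 characters left out ...]
3.690067291259766)
side black [252.  208.6] [238 196  29  26 461] ((251.8712921142578, 208.287109375), (30.958288192749023, 17.027057647705078), 50.710594177246094)
side yellow [289.2 234.4] [271 223  37  24 490] ((289.2268371582031, 234.5102996826172), (15.940935134887695, 33.709495544433594), 66.03751373291016)
side orange [374.3 137.3] [361 131  25  11 114] ((373.0, 136.0), (10.0, 24.0), 90.0)
side orange [411.1 159.8] [403 153  18  15 201] ((410.8500061035156, 159.9499969482422), (16.127614974975586, 14.546475410461426), 18.434947967529297)
side orange [211.9 227.2] [208 218   9  19  80] ((211.76473999023438, 226.9412078857422), (4.850712299346924, 19.402849197387695), 14.03624439239502)
```

View pics/top1.png

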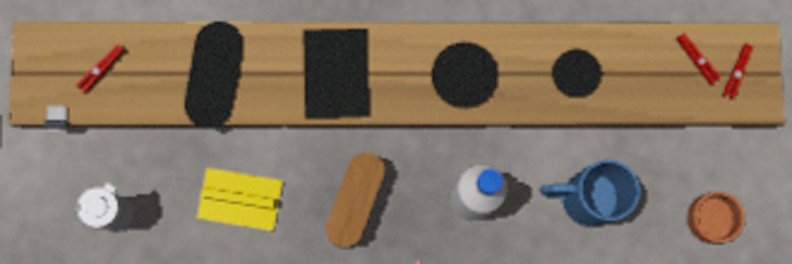

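View pics/side1.png

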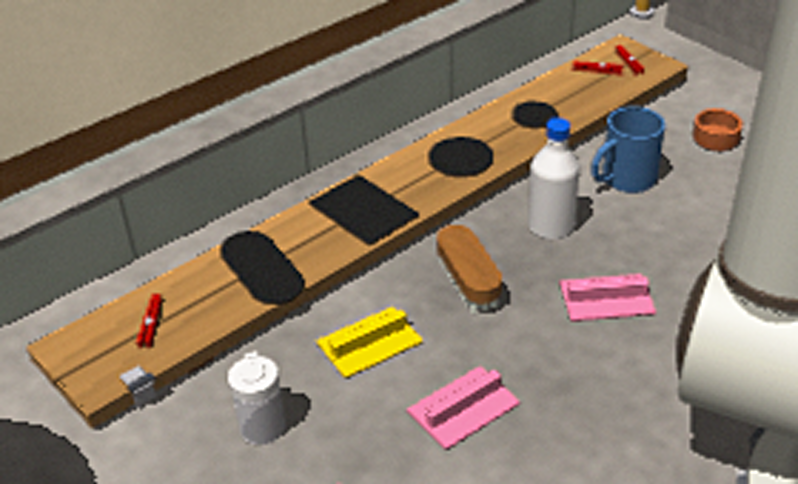

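The crops show the pads clearly. Red clips and a grey box on the shelf are clear of them. The jar lid centre is at top-crop (98,206) and side-crop (254,371). The dish rim is at (717,216) and (718,119), and the brush back at (356,200) and (468,261).

```bash
python3 - <<'E'
from h import *
T=lambda u,v:(165+(u+.5)/2.4-.5,115+(v+.5)/2.4-.5)
S=lambda u,v:(160+(u+.5)/2.85-.5,115+(v+.5)/2.85-.5)
P=dict(pbrush=((253.8,145.8),(252,208.5)),pscr=((304.6,145.1),(287.4,188)),pdish=((358.2,145.6),(321.4,169.6)),pjar=((405,145),(347.4,154.6)),
 jarlid=(T(98,206),S(254,371)),dishrim=(T(717,216),S(718,119)),brush=(T(356,200),S(468,261)),
 scrribL=(T(201,195),S(330,350)),scrribR=(T(279,207),S(406,314)),scrFL=(T(207,168),S(317,343)),
 scrc=(T(197,218),S(349,375)),scrd=(T(273,231),S(422,341)),botcap=(T(489,181),S(559,126)),mug=(T(609,192),S(635,122)))
for k,(a,b) in P.items():
    p,e=tri('top',a,'side',b); print(k,p.round(4),round(e,4))
def ang(a,b,z):
    A=at('top',*a,z)[:2];B=at('top',*b,z)[:2];d=B-A;return np.degrees(np.arctan2(d[1],d[0])).round(1),A.round(4),B.round(4)
print('brush',ang(T(346,240),T(368,160),.042))
print('scr rib',ang(T(201,195),T(279,207),.024))
im=np.load('top.npy');V=im.max(2)
for n,(x0,y0,x1,y1) in dict(pbrush=(238,120,270,170),pscr=(288,122,324,168),pd=(340,130,376,162),pj=(393,133,420,158)).items():
    m=np.argwhere(V[y0:y1,x0:x1]<45)[:,::-1]+[x0,y0]
    W=np.array([at('top',u,v,.034)[:2] for u,v in m]);r=cv2.minAreaRect(W.astype(np.float32)*1000)
    c=W.mean(0);w,v=np.linalg.eigh(np.cov((W-c).T));print(n,c.round(4),np.degrees(np.arctan2(v[1,1],v[0,1])).round(1),(4*np.sqrt(w)).round(4),r)
hs=cv2.cvtColor(im,cv2.COLOR_RGB2HSV).astype(int)
for n,(x0,y0,x1,y1),z,f in (('brush',(300,175,330,222),.042,lambda H:(H[...,0]<18)&(H[...,1]>110)&(H[...,2]>90)),('scr',(245,182,286,214),.004,lambda H:(H[...,0]>20)&(H[...,0]<35)&(H[...,1]>120))):
    m=np.argwhere(f(hs[y0:y1,x0:x1]))[:,::-1]+[x0,y0]
    W=np.array([at('top',u,v,z)[:2] for u,v in m]);c=W.mean(0);w,v=np.linalg.eigh(np.cov((W-c).T));print(n,c.round(4),np.degrees(np.arctan2(v[1,1],v[0,1])).round(1),(4*np.sqrt(w)).round(4),cv2.minAreaRect(W.astype(np.float32)*1000))
E
```

```text
pbrush [0.6344 0.2484 0.0316] 0.001
pscr [0.6383 0.0983 0.0325] 0.0
pdish [ 0.6386 -0.0613  0.0322] 0.0001
pjar [ 0.6416 -0.2008  0.0336] 0.0001
jarlid [0.4645 0.3688 0.0827] 0.0001
dishrim [ 0.4637 -0.3681  0.0361] 0.0006
brush [0.4808 0.0726 0.0347] 0.0025
scrribL [0.4879 0.2639 0.0192] 0.0043
scrribR [0.4747 0.1686 0.0184] 0.0063
scrFL [0.5229 0.2592 0.0008] 0.0
scrc [0.458  0.2675 0.0081] 0.0028
scrd [0.4446 0.1752 0.004 ] 0.0017
botcap [ 0.4878 -0.0731  0.148 ] 0.0007
mug [ 0.4871 -0.2201  0.087 ] 0.0046
brush (np.float64(-14.8), array([0.4306, 0.0833]), array([0.528 , 0.0577]))
scr rib (np.float64(-98.3), array([0.4857, 0.2615]), array([0.4718, 0.1659]))
pbrush [0.6344 0.2485] 172.2 [0.0632 0.1423] ((634.3746948242188, 247.85678100585938), (58.79408264160156, 132.53892517089844), 81.711181640625)
pscr [0.638  0.0981] 179.8 [0.0892 0.1256] ((638.2761840820312, 98.05155944824219), (108.9032211303711, 77.11944580078125), 2.4861347675323486)
pd [ 0.6378 -0.0612] 78.4 [0.0797 0.0806] ((638.589111328125, -60.47604751586914), (77.51734161376953, 76.3793716430664), 89.91325378417969)
pj [ 0.6414 -0.2006] 152.0 [0.0576 0.0591] ((641.6259765625, -200.626953125), (54.698631286621094, 56.60830307006836), 45.17826843261719)Traceback (most recent call last):
  File "<stdin>", line 22, in <module>
  File "h.py", line 9, in at
    o,d=ray(n,u,v); return o+d*(z-o[2])/d[2]
        ~~~^^^^^^^
  File "h.py", line 6, in ray
    c,K=cal(n); R=cv2.Rodrigues(np.array(c['rvec'],float))[0]; t=np.array(c['tvec'],float).ravel()
        ~~~^^^
  File "h.py", line 4, in cal
    c=get_calibration(n); K=np.array([[c['fx'],0,c['cx']],[0,c['fy'],c['cy']],[0,0,1]]); return c,K
ValueError: time passes only in moves, steps and waits
```

Fits agree: shelf pad tops are at about z = 0.033, and every position is well constrained. First I'll hover over the dish.

Request:
{"method": "servo_tool", "body": {"moves": [[25.4,14.0,0,-0.391],[25.4,14.0,0,-0.391],[25.4,14.0,0,-0.391],[25.4,14.0,0,-0.391],[25.4,14.0,0,-0.391],[25.4,14.0,0,-0.391],[25.4,14.0,0,-0.391],[25.4,14.0,-4,-0.391],[25.4,14.0,-8,-0.391],[25.4,14.0,-10,-0.391],[25.4,14.0,-10,-0.391],[25.4,14.0,-10,-0.391]], "claw": 0, "force": 30}}

```text
time: 1.1
ee_pos: [0.463, -0.368, 0.1306]
tcp_rot: [-179.9, 0.1, -0.0]
wrist_force: [-0.1, -0.2, 1.6]
opening: 0.0857
grasp_force: 0.0
```

```bash
python3 - <<'E'
s=open('h.py').read().replace("def cal(n):\n    c=get_calibration(n)","_C={}\ndef cal(n):\n    if n not in _C: _C[n]=get_calibration(n)\n    c=_C[n]")
s+='''
def wat(o,u,v,z):
    from scipy.spatial.transform import Rotation as R
    c,K=cal('wrist'); M=np.array(c['tool_from_camera']).reshape(4,4)
    W=np.eye(4); W[:3,:3]=R.from_euler('xyz',o['tcp_rot'],degrees=True).as_matrix(); W[:3,3]=o['ee_pos']
    A=W@M; d=A[:3,:3]@np.linalg.inv(K)@np.array([u,v,1.]); p=A[:3,3]; return p+d*(z-p[2])/d[2]
def st(W):
    c=W.mean(0);w,v=np.linalg.eigh(np.cov((W-c).T)); return c.round(4),np.degrees(np.arctan2(v[1,1],v[0,1])).round(1),cv2.minAreaRect(W.astype(np.float32)*1000)
'''
open('h.py','w').write(s)
E
python3 - <<'E'
from h import *
o=get_obs(); w=camera('wrist'); print(o['ee_pos'],o['tcp_rot']); save('w1.png',w)
im=np.load('top.npy')
hs=cv2.cvtColor(im,cv2.COLOR_RGB2HSV).astype(int)
for n,(x0,y0,x1,y1),z,f in (('brush',(300,175,330,222),.042,lambda H:(H[...,0]<18)&(H[...,1]>110)&(H[...,2]>90)),('scr',(245,182,286,214),.004,lambda H:(H[...,0]>20)&(H[...,0]<35)&(H[...,1]>120)),('dish',(450,190,480,220),.03,lambda H:(H[...,0]<14)&(H[...,1]>100))):
    m=np.argwhere(f(hs[y0:y1,x0:x1]))[:,::-1]+[x0,y0]
    print(n,*st(np.array([at('top',u,v,z)[:2] for u,v in m])))
h=cv2.cvtColor(w,cv2.COLOR_RGB2HSV).astype(int); m=(h[...,0]<14)&(h[...,1]>110)&(h[...,2]>60)
k,l,s,c=cv2.connectedComponentsWithStats(m.astype(np.uint8)); i=1+s[1:,4].argmax()
pts=np.argwhere(l==i)[:,::-1]; print('wdish px',s[i],st(np.array([wat(o,u,v,.03)[:2] for u,v in pts])))
E
```

```text
[ 0.46296113 -0.3680469   0.13060412] [-1.79912514e+02  1.10080899e-01 -8.67123538e-03]
brush [0.4795 0.0727] 159.9 ((479.4522705078125, 72.75096130371094), (43.80974197387695, 117.21913146972656), 69.95912170410156)
scr [0.4834 0.2169] 81.3 ((483.38348388671875, 216.9654083251953), (96.78642272949219, 64.2723617553711), 80.96566009521484)
dish [ 0.463  -0.3692] 102.5 ((463.83074951171875, -369.04132080078125), (59.10930252075195, 66.06220245361328), 0.4578453004360199)
wdish px [ 280  152   82   80 4392] (array([ 0.4706, -0.3751]), np.float64(-150.5), ((468.6996765136719, -374.3793640136719), (62.81228256225586, 61.340065002441406), 0.02392447553575039))
```

View pics/w1.png

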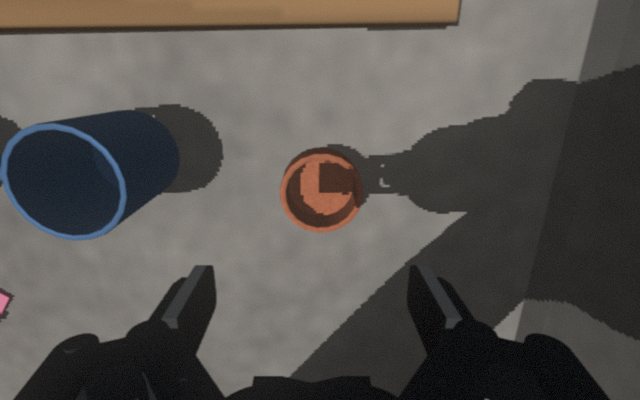

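The wrist view puts the dish rim centre at (321,190), between the fingers. The wrist and top cameras differ by about 5 mm, so I'll split the difference and go down.

Request:
{"method": "servo_tool", "body": {"moves": [[0.3,-0.3,-4,0],[0.3,-0.3,-8,0],[0.3,-0.3,-11,0],[0.3,-0.3,-12.5,0],[0.3,-0.3,-13.2,0],[0.3,-0.3,-13.2,0]]}}

```text
time: 1.65
ee_pos: [0.4666, -0.372, -0.0002]
tcp_rot: [180.0, -0.0, -0.0]
wrist_force: [-0.7, 0.4, 0.3]
opening: 0.0855
grasp_force: 0.0
```

Request:
{"method": "servo_tool", "body": {"moves": [[0,0,0,0],[0,0,0,0],[0,0,0,0],[0,0,0,0],[0,0,0,0],[0,0,0,0],[0,0,0,0],[0,0,0,0]], "claw": 1, "force": 30}}

```text
time: 2.32
ee_pos: [0.4678, -0.3728, 0.0023]
tcp_rot: [179.8, -0.2, -0.0]
wrist_force: [-1.1, 0.2, 5.2]
opening: 0.0628
grasp_force: 32.6
```

Request:
{"method": "servo_tool", "body": {"moves": [[0,0,1,0],[0,0,4,0],[0,0,8,0],[0,0,12,0],[3,2,13,0],[6,4,13,0],[9,7,13,0],[12,10,13,0],[14.5,13,13,0],[16.5,16,13,0],[17.4,19.5,13,0],[17.4,23,13,0],[17.4,26.5,13,0],[17.4,29.5,13,0],[17.4,31,12,0],[17.4,31.1,9,0],[17.4,31.1,6.5,0],[17.4,31.1,5,0],[17.4,31.1,4.5,0],[17.4,31.1,4.5,0]]}}

```text
time: 3.98
ee_pos: [0.6399, -0.0608, 0.0435]
tcp_rot: [-180.0, 0.1, -0.0]
wrist_force: [0.5, -0.3, -0.3]
opening: 0.0629
grasp_force: 33.6
```

```bash
python3 - <<'E'
from h import *
o=get_obs();print(o['ee_pos'],o['wrist_force'],o['opening'],o['grasp_force'])
w=camera('wrist'); t=camera('top'); s=camera('side')
save('w2.png',np.hstack([cv2.resize(w,(480,300)),cv2.resize(s[130:230,260:367],(320,300))]))
E
```

```text
[ 0.63987061 -0.06080558  0.04349715] [ 0.53311048 -0.25408365 -0.32058144] 0.0628618475298971 33.55206490494311
```

View pics/w2.png

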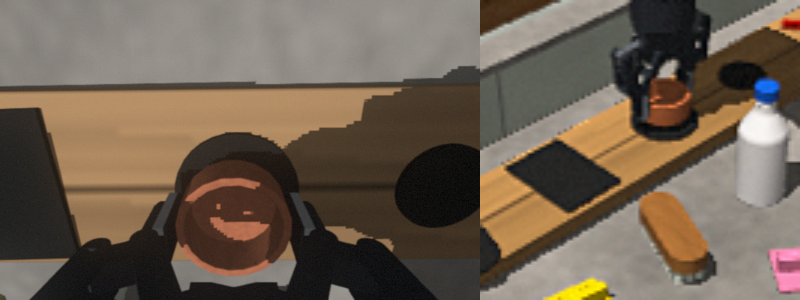

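The dish hangs over its pad, held level. Next I'll lower it slowly.

Request:
{"method": "servo_tool", "body": {"moves": [[0,0,-0.1,0],[0,0,-0.2,0],[0,0,-0.3,0],[0,0,-0.4,0],[0,0,-0.5,0],[0,0,-0.6,0],[0,0,-0.7,0],[0,0,-0.75,0],[0,0,-0.75,0]]}}

```text
time: 4.88
ee_pos: [0.6404, -0.0605, 0.0366]
tcp_rot: [-180.0, 0.0, -0.0]
wrist_force: [-0.2, -0.3, -1.3]
opening: 0.063
grasp_force: 33.6
```

Request:
{"method": "servo_tool", "body": {"moves": [[0,0,-0.05,0],[0,0,-0.1,0],[0,0,-0.15,0],[0,0,-0.2,0],[0,0,-0.25,0],[0,0,-0.25,0]]}}

```text
time: 5.38
ee_pos: [0.6406, -0.0605, 0.0364]
tcp_rot: [180.0, -0.1, -0.0]
wrist_force: [-7.2, 1.4, 13.0]
opening: 0.0629
grasp_force: 34.9
```

Contact is gentle, about 13 N, so I'll release and rise.

Request:
{"method": "servo_tool", "body": {"moves": [[0,0,0.1,0],[0,0,0.1,0],[0,0,0.1,0],[0,0,0.1,0],[0,0,0.1,0],[0,0,0.5,0],[0,0,2,0],[0,0,5,0],[0,0,9,0],[0,0,13,0],[-3,4,13,0],[-6,8,13,0],[-6,8,13,0]], "claw": 0}}

```text
time: 6.47
ee_pos: [0.5792, 0.013, 0.1659]
tcp_rot: [-179.5, -0.1, 1.2]
wrist_force: [-0.0, -0.4, -0.5]
opening: 0.0855
grasp_force: 0.0
```

```bash
cat >> h.py <<'E'
def blob(im,box,f):
    x0,y0,x1,y1=box; h=cv2.cvtColor(im,cv2.COLOR_RGB2HSV).astype(int)[y0:y1,x0:x1]
    m=f(h[...,0],h[...,1],h[...,2]); k,l,s,c=cv2.connectedComponentsWithStats(m.astype(np.uint8)); i=1+s[1:,4].argmax()
    return np.argwhere(l==i)[:,::-1]+[x0,y0]
E
python3 - <<'E'
from h import *
o=get_obs();print(o['ee_pos'],o['tcp_rot'],o['time'])
w=camera('wrist'); t=camera('top')
p=blob(t,(330,120,385,170),lambda H,S,V:(H<14)&(S>100)&(V>50)); print('dish top',st(np.array([at('top',u,v,.064)[:2] for u,v in p])),len(p))
np.save('w3.npy',w)
save('w3.png',np.vstack([cv2.resize(w,(640,400)),cv2.resize(t[120:170,310:470],(640,200))]))
E
```

```text
[0.57918466 0.01304006 0.165894  ] [-1.79535167e+02 -7.89816158e-02  1.19199206e+00] 6.4667Traceback (most recent call last):
  File "<stdin>", line 4, in <module>
  File "h.py", line 29, in blob
    m=f(h[...,0],h[...,1],h[...,2]); k,l,s,c=cv2.connectedComponentsWithStats(m.astype(np.uint8)); i=1+s[1:,4].argmax()
                                                                                                       ~~~~~~~~~~~~~~^^
ValueError: attempt to get argmax of an empty sequence
```

The arm hides the dish in the top view, so I'll check it later. Next is the brush.

Request:
{"method": "servo_tool", "body": {"moves": [[-4,2,0,-0.12],[-7.5,4,-0.5,-0.24],[-10.1,5.4,-1,-0.349],[-10.1,5.4,-1.4,-0.349],[-10.1,5.4,-1.4,-0.349],[-10.1,5.4,-1.4,-0.349]]}}

```text
time: 7.07
ee_pos: [0.4551, -0.0963, 0.1527]
tcp_rot: [-176.6, 0.2, -14.0]
wrist_force: [0.1, 0.2, -0.3]
opening: 0.0853
grasp_force: 0.0
```

```bash
python3 - <<'E'
from h import *
o=get_obs();print(o['ee_pos'],o['tcp_rot'],o['time'])
w=camera('wrist'); np.save('w3.npy',w); save('w3.png',w)
p=blob(w,(200,60,440,330),lambda H,S,V:(H<20)&(S>110)&(V>60)); print(p.min(0),p.max(0),'brush',st(np.array([wat(o,u,v,.042)[:2] for u,v in p[::5]])))
t=camera('top'); save('t3.png',t[110:260,150:500])
E
```

```text
[ 0.45510085 -0.09634951  0.15273496] [-1.76604086e+02  1.54318935e-01 -1.39866661e+01] 7.0667Traceback (most recent call last):
  File "<stdin>", line 4, in <module>
  File "h.py", line 29, in blob
    m=f(h[...,0],h[...,1],h[...,2]); k,l,s,c=cv2.connectedComponentsWithStats(m.astype(np.uint8)); i=1+s[1:,4].argmax()
                                                                                                       ~~~~~~~~~~~~~~^^
ValueError: attempt to get argmax of an empty sequence
```

View pics/w3.png

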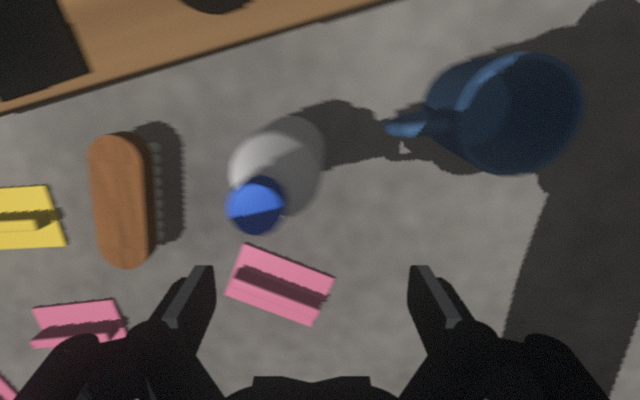

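The tool is not where I sent it: y is -0.096 and the roll is off. The brush is at wrist (120,200). I'll check the joints.

```bash
python3 - <<'E'
from h import *
o=get_obs()
for k in o: print(k,np.round(o[k],3))
E
```

```text
time 7.117
q [-14.204  -7.461 -10.874  86.758   3.266 179.952]
qd [ 2.504  1.529  1.899  0.135  1.819 -0.041]
joint_efforts [ 3.8860e+00 -3.8035e+01  4.8064e+01 -9.6000e-01  1.0420e+00 -4.0000e-03]
ee_pos [ 0.454 -0.098  0.153]
tcp_rot [-1.76734e+02  1.68000e-01 -1.41560e+01]
wrist_force [ 1.779 -1.793  0.48 ]
torque [-0.142 -0.075 -0.004]
grasp_force 0.0
opening 0.086
```

Request:
{"method": "servo_tool", "body": {"moves": [[0,0,0,0],[0,0,0,0]]}}

```text
time: 7.28
ee_pos: [0.4563, -0.0952, 0.153]
tcp_rot: [-176.6, 0.1, -13.8]
wrist_force: [-0.9, -0.1, 0.9]
opening: 0.0856
grasp_force: 0.0
```

Joint 6 is at its limit (yaw = q1 + 180 − q6). I'll rise clear of the bottle and use the half-turn grasp.

Request:
{"method": "servo_tool", "body": {"moves": [[0,0,3,0.12],[0,0,6,0.24],[0,0,6,0.36],[0,2,6,0.48],[0,4,6,0.6],[1,6,6,0.72],[1,8,6,0.84],[1,10,6,0.96],[2,12,6,1.08],[2,14,6,1.2],[2,16,6,1.32],[2,17,6,1.44],[2,17,6,1.56],[2,17,6,1.68],[2,17,6,1.8],[2,17,6,1.92],[2,17,6,2.04],[2,17,6,2.16],[2,17,6,2.28],[2,17,6,2.4]]}}

```text
time: 8.95
ee_pos: [0.4764, 0.0762, 0.2126]
tcp_rot: [-176.6, 0.1, 124.2]
wrist_force: [0.7, 0.1, 0.9]
opening: 0.0856
grasp_force: 0.0
```

The tilt of 3.4° has stuck in the commanded pose. It is tolerable, so I'll continue to yaw 160 over the brush.

Request:
{"method": "servo_tool", "body": {"moves": [[0.3,-0.3,-2,0.12],[0.3,-0.3,-4,0.24],[0.3,-0.3,-6,0.36],[0.3,-0.3,-6,0.48],[0.3,-0.3,-6,0.6],[0.3,-0.3,-6,0.63],[0.3,-0.3,-6,0.63],[0.3,-0.3,-6,0.63]]}}

```text
time: 9.62
ee_pos: [0.4792, 0.073, 0.1527]
tcp_rot: [-176.6, 0.1, 159.8]
wrist_force: [0.1, 0.0, 0.9]
opening: 0.0855
grasp_force: 0.0
```

```bash
python3 - <<'E'
from h import *
o=get_obs();print(o['ee_pos'],o['tcp_rot'],o['time'],o['q'])
w=camera('wrist'); np.save('w4.npy',w); save('w4.png',w)
p=blob(w,(200,60,440,330),lambda H,S,V:(H<20)&(S>110)&(V>60)); print(p.min(0),p.max(0),'brush',st(np.array([wat(o,u,v,.042)[:2] for u,v in p[::5]])))
t=camera('top'); save('t4.png',t[110:260,150:500])
E
```

```text
[0.47915586 0.07297017 0.15273575] [-1.76580950e+02  1.48076482e-01  1.59798622e+02] 9.6167 [10.43241358 -3.20727166 -6.96426224 87.85941936 -3.01685945 30.68077923]
[291 118] [348 262] brush (array([0.4713, 0.0784]), np.float64(165.0), ((482.4853820800781, 72.63258361816406), (43.694602966308594, 119.3454360961914), 70.07624053955078))
```

View pics/w4.png

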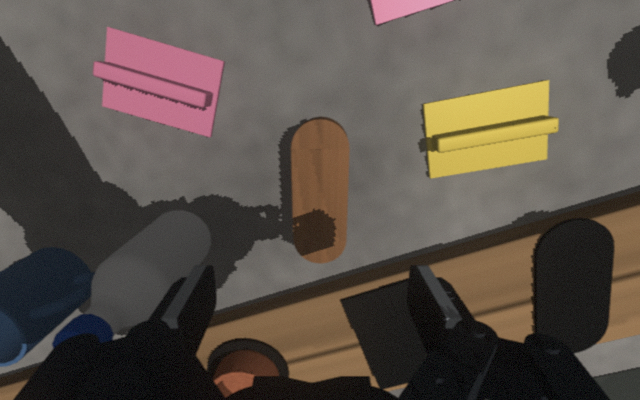

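The wrist view shows the brush upright in frame, from (291,118) to (348,262). The fit is (0.4825, 0.0726) at 160°, which matches the top view. Grasping now.

Request:
{"method": "servo_tool", "body": {"moves": [[0.2,0,-4,0],[0.2,0,-8,0],[0.2,0,-11.5,0],[0.2,0,-13.3,0],[0.2,0,-14,0],[0.2,0,-14,0]]}}

```text
time: 10.22
ee_pos: [0.4799, 0.0722, 0.0114]
tcp_rot: [-176.5, 0.0, 159.8]
wrist_force: [-0.0, -0.1, 0.8]
opening: 0.0855
grasp_force: 0.0
```

Request:
{"method": "servo_tool", "body": {"moves": [[0,0,0,0],[0,0,0,0],[0,0,0,0],[0,0,0,0],[0,0,0,0],[0,0,0,0],[0,0,0,0],[0,0,0,0],[0,0,0,0]], "claw": 1, "force": 40}}

```text
time: 10.97
ee_pos: [0.4819, 0.0726, 0.0147]
tcp_rot: [-176.7, 0.3, 159.8]
wrist_force: [-0.8, -0.3, 6.1]
opening: 0.0435
grasp_force: 40.9
```

Request:
{"method": "servo_tool", "body": {"moves": [[0,0,2,0],[0,0,5,0],[0,0,9,0],[2,2.5,10,0.05],[4.5,5,10,0.1],[7,8,10,0.15],[9.5,11,10,0.2],[12,14,10,0.207],[14,16,10,0.207],[15.3,17.5,10,0.207],[15.3,17.6,8,0.207],[15.3,17.6,6,0.207],[15.3,17.6,5,0.207],[15.3,17.6,4.5,0.207],[15.3,17.6,4.1,0.207],[15.3,17.6,3.9,0.207],[15.3,17.6,3.7,0.207],[15.3,17.6,3.6,0.207],[15.3,17.6,3.6,0.207]]}}

```text
time: 12.55
ee_pos: [0.634, 0.2483, 0.0494]
tcp_rot: [-176.6, 0.2, 171.7]
wrist_force: [-0.5, 0.3, -0.9]
opening: 0.0437
grasp_force: 41.5
```

Request:
{"method": "servo_tool", "body": {"moves": [[0,0,-0.1,0],[0,0,-0.2,0],[0,0,-0.25,0],[0,0,-0.3,0],[0,0,-0.3,0]]}}

```text
time: 12.97
ee_pos: [0.6341, 0.2484, 0.0487]
tcp_rot: [-176.6, 0.3, 171.7]
wrist_force: [-5.7, -2.9, 14.5]
opening: 0.0435
grasp_force: 43.5
```

Request:
{"method": "servo_tool", "body": {"moves": [[0,0,0.1,0],[0,0,0.1,0],[0,0,0.1,0],[0,0,0.1,0],[0,0,1,0],[0,0,4,0],[0,0,8,0],[0,0,11,0.12],[-3,-0.5,11,0.24],[-6,-1,11,0.36],[-9,-1.5,11,0.48],[-12,-2,11,0.6],[-14,-3,11,0.72],[-15.1,-3.1,11,0.84],[-15.1,-3.1,11,0.96],[-15.1,-3.1,11,1.08],[-15.1,-3.1,11,1.2],[-15.1,-3.1,11,1.32],[-15.1,-3.1,11,1.44],[-15.1,-3.1,11,1.56]], "claw": 0}}

```text
time: 14.63
ee_pos: [0.4828, 0.2174, 0.1565]
tcp_rot: [-176.5, 0.2, -98.6]
wrist_force: [-0.4, -0.3, -1.0]
opening: 0.0856
grasp_force: 0.0
```

Request:
{"method": "servo_tool", "body": {"moves": [[0,0,0,0],[0,0,0,0]]}}

```text
time: 14.8
ee_pos: [0.4828, 0.2173, 0.1563]
tcp_rot: [-176.6, 0.2, -99.1]
wrist_force: [0.3, -0.8, -0.1]
opening: 0.0856
grasp_force: 0.0
```

```bash
python3 - <<'E'
from h import *
o=get_obs();print(o['ee_pos'],o['tcp_rot'],o['time'],o['q'].round(1))
w=camera('wrist'); save('w5.png',w)
p=blob(w,(150,30,500,330),lambda H,S,V:(H>20)&(H<35)&(S>120)&(V>50)); print(p.min(0),p.max(0),'scr@.004',st(np.array([wat(o,u,v,.004)[:2] for u,v in p[::5]])))
E
```

```text
[0.48282083 0.2172752  0.1563266 ] [-1.76552101e+02  1.74530215e-01 -9.91499729e+01] 14.8 [ 25.2  -1.7  -5.2  83.6  -1.8 -55.7]
[282 123] [356 231] scr@.004 (array([0.4865, 0.214 ]), np.float64(80.8), ((487.4012145996094, 218.78848266601562), (101.50822448730469, 63.73698425292969), 81.04068756103516))
```

View pics/w5.png

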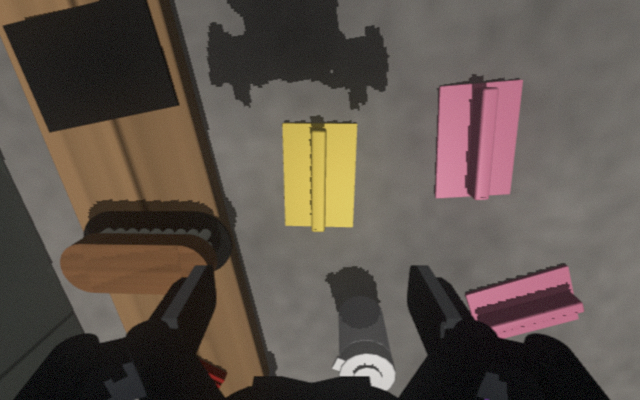

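The wrist view shows the scraper rib at about column 318, squarely between the fingers, and the brush resting on its pad at left. Grasping the rib.

Request:
{"method": "servo_tool", "body": {"moves": [[0.2,0,-4,0],[0.2,0,-8,0],[0.2,0,-12,0],[0.2,0,-14.2,0],[0.2,0,-14.9,0],[0.2,0,-14.9,0]]}}

```text
time: 15.35
ee_pos: [0.4837, 0.2169, 0.0052]
tcp_rot: [-176.7, 0.0, -99.1]
wrist_force: [0.5, -0.4, -0.2]
opening: 0.0858
grasp_force: 0.0
```

Request:
{"method": "servo_tool", "body": {"moves": [[0,0,0,0],[0,0,0,0],[0,0,0,0],[0,0,0,0],[0,0,0,0],[0,0,0,0],[0,0,0,0],[0,0,0,0],[0,0,0,0],[0,0,0,0],[0,0,0,0],[0,0,0,0]], "claw": 1, "force": 40}}

```text
time: 16.35
ee_pos: [0.485, 0.2175, 0.008]
tcp_rot: [-176.5, 0.2, -98.9]
wrist_force: [-2.6, -0.3, 7.6]
opening: 0.0114
grasp_force: 38.9
```

Request:
{"method": "servo_tool", "body": {"moves": [[0,0,2,0],[0,0,5,-0.1],[0,-1,9,-0.22],[1,-3,11,-0.34],[2,-5,11,-0.46],[4,-7,11,-0.58],[6,-9,11,-0.7],[8.5,-10.5,11,-0.82],[11,-11.9,11,-0.94],[13.5,-11.9,11,-1.06],[15.3,-11.9,11,-1.18],[15.3,-11.9,10,-1.3],[15.3,-11.9,8,-1.396],[15.3,-11.9,6,-1.396],[15.3,-11.9,5,-1.396],[15.3,-11.9,4.5,-1.396],[15.3,-11.9,4.2,-1.396],[15.3,-11.9,4,-1.396],[15.3,-11.9,4,-1.396]]}}

```text
time: 17.93
ee_pos: [0.6381, 0.0984, 0.0475]
tcp_rot: [-176.6, 0.2, -178.9]
wrist_force: [-0.2, -0.6, -0.8]
opening: 0.0109
grasp_force: 40.5
```

```bash
python3 - <<'E'
from h import *
o=get_obs();print(o['ee_pos'],o['tcp_rot'])
w=camera('wrist'); s=camera('side')
save('w6.png',np.hstack([cv2.resize(w,(480,300)),cv2.resize(s[130:230,230:337],(320,300))]))
E
```

```text
[0.63806327 0.09842615 0.04754407] [-176.58411558    0.21352164 -178.89134651]
```

View pics/w6.png

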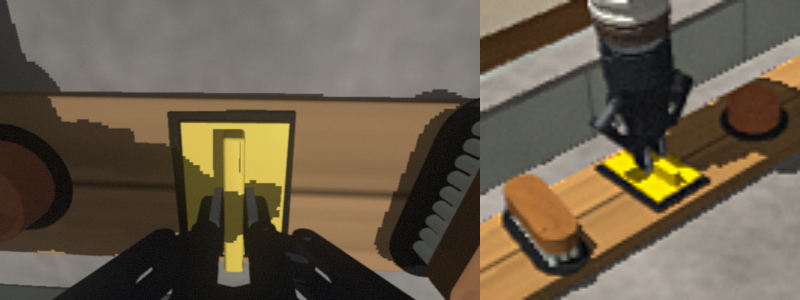

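The scraper sits squarely over its pad, its black border even all round. Lowering now.

Request:
{"method": "servo_tool", "body": {"moves": [[0,0,-0.15,0],[0,0,-0.3,0],[0,0,-0.45,0],[0,0,-0.6,0],[0,0,-0.7,0],[0,0,-0.8,0],[0,0,-0.8,0]]}}

```text
time: 18.62
ee_pos: [0.6381, 0.0981, 0.0417]
tcp_rot: [-176.6, 0.3, -178.9]
wrist_force: [-7.0, -2.6, 17.6]
opening: 0.011
grasp_force: 48.8
```

Request:
{"method": "servo_tool", "body": {"moves": [[0,0,0.1,0],[0,0,0.1,0],[0,0,0.1,0],[0,0,0.1,0],[0,0,0.1,0],[0,0,1,0],[0,0,4,0],[0,0,8,0],[0,0,12,0],[-2,3,13,0],[-4,6,13,0],[-6,9,13,0],[-8,12,13,0],[-10,15,13,0],[-12,18,13,0],[-14,21,13,0],[-16,24,13,0],[-17.3,27,13,0],[-17.3,27,13,0],[-17.3,27,13,0]], "claw": 0}}

```text
time: 20.28
ee_pos: [0.4639, 0.3698, 0.1692]
tcp_rot: [-176.6, 0.2, -178.7]
wrist_force: [-0.1, -0.2, 0.5]
opening: 0.0852
grasp_force: 0.0
```

```bash
python3 - <<'E'
from h import *
o=get_obs();print(o['ee_pos'],o['tcp_rot'],o['time'],o['q'].round(1))
w=camera('wrist'); t=camera('top')
p=blob(t,(330,120,385,170),lambda H,S,V:(H<14)&(S>100)&(V>50)); print('dish',len(p),st(np.array([at('top',u,v,.064)[:2] for u,v in p])))
p=blob(t,(280,110,330,175),lambda H,S,V:(H>20)&(H<35)&(S>170)&(V>50)); print('scr',len(p),st(np.array([at('top',u,v,.038)[:2] for u,v in p])))
print('jar lid proj?',[wat(o,320,v,.083).round(3) for v in (100,200,300)])
save('w7.png',np.vstack([w,cv2.resize(t[110:172,230:430],(640,198))]))
E
```

```text
[0.46387212 0.36978907 0.1691971 ] [-1.76578546e+02  1.64506056e-01 -1.78734758e+02] 20.2833 [39.9 12.2 11.2 91.  -2.8 38.7]
dish 431 (array([ 0.6348, -0.057 ]), np.float64(149.9), ((634.7946166992188, -56.75592803955078), (63.73493957519531, 65.47406005859375), 89.87637329101562))
scr 755 (array([0.6348, 0.1   ]), np.float64(-179.7), ((635.8598022460938, 99.90896606445312), (99.89221954345703, 65.25765228271484), 0.5945429801940918))
jar lid proj? [array([0.394, 0.369, 0.083]), array([0.463, 0.372, 0.083]), array([0.547, 0.374, 0.083])]
```

View pics/w7.png

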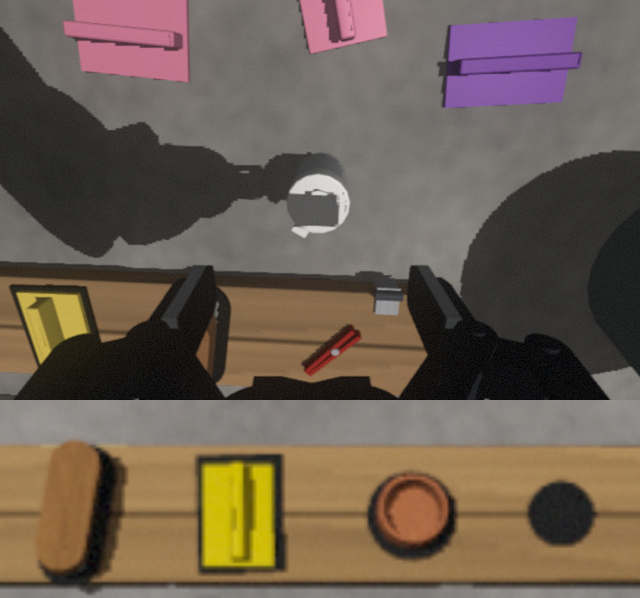

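The jar lid is centred at wrist (319,205). The brush, scraper and dish all rest on their pads, with the dish about 5 mm off centre, which is acceptable. Grasping the jar.

Request:
{"method": "servo_tool", "body": {"moves": [[0.2,0.1,-4,0],[0.2,0.1,-8,0],[0.2,0.1,-11.5,0],[0.2,0.1,-13.8,0],[0.2,0.1,-14.6,0],[0.2,0.1,-14.6,0]]}}

```text
time: 20.88
ee_pos: [0.4664, 0.3675, 0.021]
tcp_rot: [-176.4, -0.0, -179.0]
wrist_force: [0.7, -0.5, 1.3]
opening: 0.0854
grasp_force: 0.0
```

Request:
{"method": "servo_tool", "body": {"moves": [[0,0,0,0],[0,0,0,0],[0,0,0,0],[0,0,0,0],[0,0,0,0],[0,0,0,0],[0,0,0,0],[0,0,0,0],[0,0,0,0]], "claw": 1, "force": 40}}

```text
time: 21.63
ee_pos: [0.4679, 0.3703, 0.0252]
tcp_rot: [-176.7, 0.3, -178.9]
wrist_force: [-0.3, 0.8, 6.1]
opening: 0.0455
grasp_force: 32.1
```

Request:
{"method": "servo_tool", "body": {"moves": [[0,0,2,0],[0,0,5,0],[0,0,9,0],[0,0,13,0],[2.5,-2.5,14,0],[5,-5,14,0],[7.5,-8,14,0],[10,-11,14,0],[12.5,-14,14,0],[15,-17,14,0],[17,-20,14,0],[17.5,-23.5,14,0],[17.5,-27,14,0],[17.5,-30.5,14,0],[17.5,-34,14,0],[17.5,-37.5,14,0],[17.5,-41,14,0],[17.5,-44.5,14,0],[17.5,-48,14,0],[17.5,-51,14,0]]}}

```text
time: 23.3
ee_pos: [0.6416, -0.1429, 0.1639]
tcp_rot: [-176.5, 0.2, -178.9]
wrist_force: [1.1, 0.4, -1.0]
opening: 0.0454
grasp_force: 34.4
```

Request:
{"method": "servo_tool", "body": {"moves": [[0,-3,0,0],[0,-5,0,0],[0,-6,0,0],[0,-6,-3,0],[0,-6,-6,0],[0,-6,-8,0],[0,-6,-9,0],[0,-6,-9.5,0],[0,-6,-9.5,0]]}}

```text
time: 24.05
ee_pos: [0.6418, -0.2001, 0.0677]
tcp_rot: [-176.6, 0.1, -178.9]
wrist_force: [-1.0, 0.5, -0.3]
opening: 0.0453
grasp_force: 34.4
```

```bash
python3 - <<'E'
from h import *
o=get_obs();print(o['ee_pos'],o['tcp_rot'],o['q'].round(1))
w=camera('wrist'); s=camera('side')
save('w8.png',np.hstack([cv2.resize(w,(480,300)),cv2.resize(s[100:200,290:397],(320,300))]))
E
```

```text
[ 0.64178571 -0.20010322  0.06767713] [-1.76588089e+02  1.26918486e-01 -1.78874701e+02] [-16.   20.4  10.2  78.6  -3.2 -17.1]
```

View pics/w8.png

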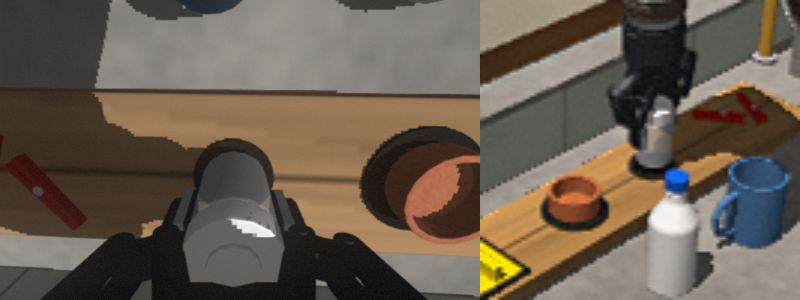

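The jar hangs above its pad, upright and nearly centred. Lowering now.

Request:
{"method": "servo_tool", "body": {"moves": [[0,0,-0.2,0],[0,0,-0.4,0],[0,0,-0.6,0],[0,0,-0.75,0],[0,0,-0.85,0],[0,0,-0.95,0],[0,0,-1.05,0],[0,0,-1.05,0]]}}

```text
time: 24.82
ee_pos: [0.6419, -0.2007, 0.0592]
tcp_rot: [-176.6, 0.2, -178.9]
wrist_force: [-4.7, 1.6, 10.6]
opening: 0.0451
grasp_force: 35.7
```

Next I'll release, rise and back off over open space for the final check.

Request:
{"method": "servo_tool", "body": {"moves": [[0,0,0.1,0],[0,0,0.1,0],[0,0,0.1,0],[0,0,0.1,0],[0,0,0.1,0],[0,0,1,0],[0,0,4,0],[0,0,8,0],[0,0,12,0],[0,0,16,0],[-2,0,18,0],[-5,-1,18,0],[-9,-2,18,0],[-13,-3,18,0],[-17,-5,18,0],[-21,-8,18,0],[-24,-10,18,0],[-26,-12,18,0],[-26,-12,18,0],[-26,-12,18,0]], "claw": 0}}

```text
time: 26.48
ee_pos: [0.3806, -0.3217, 0.2384]
tcp_rot: [-176.5, 0.2, -179.1]
wrist_force: [1.0, -0.2, -0.2]
opening: 0.0859
grasp_force: 0.0
```

```bash
python3 - <<'E'
from h import *
o=get_obs();print(o['ee_pos'],o['time'])
t=camera('top'); s=camera('side')
for nm,b,f,z in (('dish',(330,120,385,170),lambda H,S,V:(H<14)&(S>100)&(V>50),.064),('scr',(280,110,330,175),lambda H,S,V:(H>20)&(H<35)&(S>170)&(V>50),.038),('brush',(236,110,275,180),lambda H,S,V:(H<13)&(S>110)&(V>70),.076)):
    p=blob(t,b,f); print(nm,len(p),st(np.array([at('top',u,v,z)[:2] for u,v in p])))
save('f.png',np.vstack([cv2.resize(t[110:172,230:430],(800,248),interpolation=2),cv2.resize(s[120:240,225:425],(580,348),interpolation=2) if 0 else cv2.copyMakeBorder(cv2.resize(s[120:240,225:425],(580,348),interpolation=2),0,0,0,220,0)]))
E
```

```text
[ 0.380551   -0.32168614  0.23837461] 26.4833
dish 431 (array([ 0.6348, -0.057 ]), np.float64(143.4), ((634.794677734375, -56.76646041870117), (63.75601577758789, 65.47406005859375), 89.87637329101562))
scr 752 (array([0.635, 0.1  ]), np.float64(-179.4), ((635.8598022460938, 99.90896606445312), (99.89221954345703, 65.25765228271484), 0.5945429801940918))
brush 1 (array([0.6809, 0.2251]), np.float64(nan), ((680.945068359375, 225.11395263671875), (0.0, 0.0), 0.0))h.py:26: RuntimeWarning: Degrees of freedom <= 0 for slice
  c=W.mean(0);w,v=np.linalg.eigh(np.cov((W-c).T)); return c.round(4),np.degrees(np.arctan2(v[1,1],v[0,1])).round(1),cv2.minAreaRect(W.astype(np.float32)*1000)
  c *= np.true_divide(1, fact)
  c *= np.true_divide(1, fact)
```

View pics/f.png

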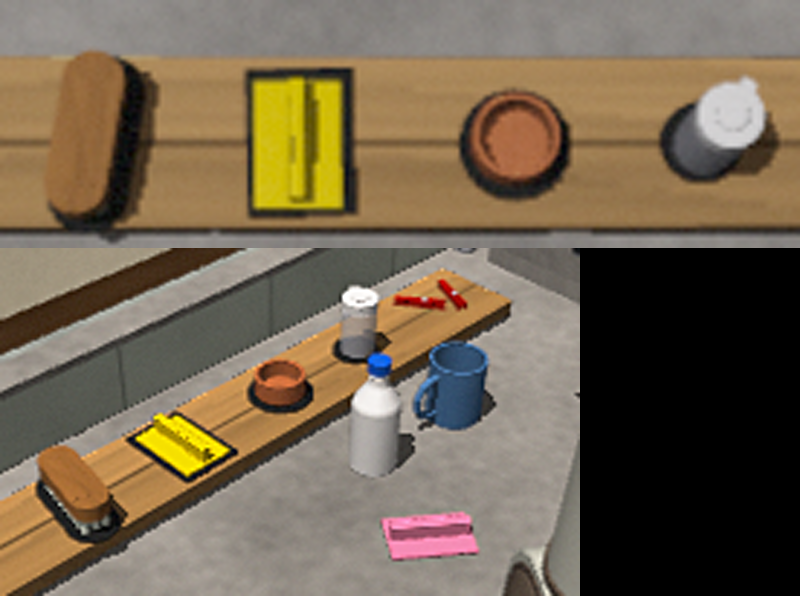

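The side and top views show all four on their pads. I'll put numbers on the brush, back centred at top-crop (89,133), and the jar lid at (731,115).

```bash
python3 - <<'E'
from h import *
T=lambda u,v:(230+(u+.5)/4-.5,110+(v+.5)/4-.5); S=lambda u,v:(225+(u+.5)/2.9-.5,120+(v+.5)/2.9-.5)
print('brush',at('top',*T(89,133),.076),tri('top',T(89,133),'side',S(74,236)))
print('jar',at('top',*T(731,115),.117),tri('top',T(731,115),'side',S(359,51)))
a,b=at('top',*T(100,52),.076),at('top',*T(78,213),.076);print(np.degrees(np.arctan2(*(b-a)[1::-1])))
E
```

```text
brush [0.63121662 0.24686693 0.076     ] (array([0.63504035, 0.24935132, 0.06298791]), np.float64(0.0005250110285271368))
jar [ 0.6374311  -0.19999014  0.117     ] (array([ 0.64000907, -0.20118186,  0.11065493]), np.float64(0.0018073047641108718))
174.04308923040048
```

All four are within about 5 mm of their pads' centres and aligned.

```bash
python3 -c "
from workcell import *
print(job_done())"
```

```text
the job is handed in; nothing more can be done
None
```

I placed the jar, dish, scraper and brush upright on their own pads, each within about 6 mm of centre by the final camera check. The mug and bottle were left standing, and I handed the job in at about 27 s; no verdict came back.

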